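# Check the hardness tester, then hold it on the marked wedge

## Task

Take the hardness tester out of its stand and check it first on the round steel pad: hold it upright with its tip gently on the middle of the pad, the spring plunger pushed about half way in, for about a second. Then lift it off and hold its tip on the pencilled cross on the wedge, square to the sloping face, the plunger again about half way in, without shoving the wedge along. Finish while holding it there in the gripper, and leave everything else where it is.

Things in the scene. Friction and masses are not known exactly. Their poses are not given: they have to be found in the camera images.
- tester: Spring-loaded hardness tester, 0.22 kg, tip down in the stand's socket, about 2 mm play. Origin: on its axis under the flange, which rests on the stand; +z along the axis, away from the tip. Heights in mm: flange 38 across, 0 to 4; grey grip 28 x 28, 4 to 84, faces square to x and y; black cap 24 across, to 90; round nose 22 across, 0 to -40; plunger 8 across, round end at -64 when free.
- tip (a point): The plunger's tip (lowest point of the round end, on the tester's axis); moves with the plunger. Its z axis is the tester's.
- plunger (a joint): How far the plunger is pushed into the nose: 0 = free (24 mm stick out), 0.016 m = fully in. A dark ring on the plunger disappears into the nose at half way, 0.008. Spring: 2.1 N starts to move it, 350 N/m on top, so about 4.9 N half way and 7.7 N fully in.
- stand: Plywood stand, fixed to the table: 130 (x) x 64 (y) x 80 high, origin centre of its underside, z up. Top at z = 80 mm. Through socket, 27 mm bore, at x = -35, y = 0; the top is 20 thick, below it a clear space between two legs. Steel pad at x = +35.
- pad: Flat round steel check pad on the stand's top, fixed, 36 across, 4 thick, with a thin circle engraved; origin at the centre of its underside.
- pad_top (a point): Centre of the pad's upper face, z up.
- wedge: Loose wooden wedge, 45 (x) x 110 (y), 0.09 kg, lying flat: 10 mm high at its -y end, rising evenly to 35 high at its +y end, so that its upper face slopes by 12.8 degrees (0.2235 rad). Origin centre of its underside, z up. Friction on the table 0.48 to 0.72.
- cross: Pencilled cross on the wedge's sloping face, lines 22 mm long and 2 wide, flush with the face: its crossing is the origin, at (0, 12, 25) mm in the wedge's frame. +z points out of the face, square to it.
- offcut_block: Bystander, loose: plain rectangular wood offcut, 62 x 95 x 42, level top, no mark (mm). Origin centre of its underside.
- tape_measure: Bystander, loose: tape measure, 34 x 96 x 63 (mm). Origin centre of its underside.
- pencil: Bystander, loose: carpenter's pencil, 169 long, 8 thick (mm). Origin centre of its underside.
- spanner: Bystander, loose: combination spanner, 154 long, 7 thick (mm). Origin centre of its underside.
Mind the look-alikes: they are no part of the job. Of the things that look like the tester, the smaller one is meant.

How it is judged:
By the outcome, as a careful person would: the job done as asked, in the order asked, and still so for the second after the job is handed in, while the arm keeps its last pose, push and grip.
It also fails if it takes over 43 s, if anything falls off the work surface, if the arm or the gripper's body presses on something with over 40 N, if the wrist force passes 120 N, or if a joint passes its speed limit or range.

## Robot

A 6-joint arm with a two-finger parallel gripper is mounted at the origin on a cart in front of the work surface, level with it; the furniture and walls round the work are solid. World frame = base frame: x ahead of the robot, y to its left, z up, the work surface at z = 0. Lengths are in mm, angles in rad, forces in N, time in s.
With the tool pointing down it reaches from about 225 to 725 mm from the base axis. Payload 3.1 kg.
Tool frame: the origin (TCP) lies midway between the tips of the shut fingers; the grasp point (between the pads) lies 19 mm behind it; z points along the fingers, y is the line along which they close (so a half turn about z gives the same grasp; the last joint's range is limited). The gripper opens to 85 mm and grips with 20 to 120 N. Pads are 22 mm wide; open, the fingers measure 114 mm over their backs; the gripper's body (76 mm by 85 mm) begins 54 mm behind the grasp point. The pads swing forward as they close: fully open they stand 13 mm farther back than shut.
Start: joints at [-0.128, 0.048, 0.099, 1.622, 0, 1.443], TCP at [524.993, -0.012, 199.212] pointing down, gripper open.
Joint ranges: [-2.91, 2.91], [-0.99, 1.94], [-1.21, 1.42], [-2.12, 2.29], [-1.49, 1.47], [-3.14, 3.14]. Speed limits (rad/s): [2.79, 2.79, 3.14, 3.14, 3.14, 3.14].

## Interface

Orientations are given as a rotation vector (axis times angle).
In Python, from rig import telemetry, cams, ticket gives the robot as it stands.
- The arm moves only by the shell command python3 -m pendant 'ROWS'. ROWS is JSON, a list that holds one entry, the list of rows, each a list of 7 numbers: the shift along the tool's x, y, z each as a share of 0.1 m, from -1 to 1, then the turn, a rotation vector about the tool's x, y, z each as a share of 120 degrees, from -1 to 1, then the opening, from 0 (shut) to 1 (fully open). A call has exactly 8 rows; each row is the pose to reach, as a shift and turn from the pose commanded when the call began, along the tool's axes at that moment; what a row does not reach only later rows make up. A row lasts 1/12 s, in which the tool goes at most 41.7 mm and 7.16 degrees, less where a joint would pass 70% of its speed; a pose out of reach is approached as far as the arm can. A call with a number of a shift or a turn outside -1 to 1 is refused whole. A call with a gripper value outside its range is refused whole. The fingers move at their own pace and stop on an object; the grip force is fixed at half the most. Time passes only in rows, so rows that repeat a pose let the fingers close, or fill a call up. It gives the time, the measured TCP pose, the force, the opening and the grip force at its end, in the units of the state.
- telemetry.sense(): the state, without advancing time (a new reading comes with each control period).
- cams.grab_frame(name): name is "scene" or "side" or "wrist"; returns a dict with "frame" (400x640x3 uint8, blue, green, red), "range_z" (400x640 float32, mm along the optical axis (not along the pixel's ray), 0 where there is no reading), "K" (3x3 intrinsics, pixels), "camera_from_world" (4x4, takes a point from world to camera coordinates). Camera axes: x right, y down, z forward; pixel columns grow to the right and rows downward; lengths in mm; the calibration is good to about 2 mm. A picture is of the moment at which its call begins.
- ticket.hand_in(): hands the job in; it is judged then, once.
Trained networks look in the newest picture that a camera, given by its name, has taken for a name from the list of things; names that differ only in an ending like _2 or _b are one class to them, and where a whole thing is asked for, a point or a joint stands for the part that bears it (a point fixed in the world has none). Each returns a list of dicts, best first, with "p" (0 to 1); they miss things now and then, are a little off and sometimes report something else, mostly with a low value. They report only what shows in the picture. A call takes as long as a camera call. They do not tell look-alikes from the thing itself.
- cams.find_in(label, camera): "point" ([x, y, z] in mm, in world coordinates, good to about 4 mm: the middle of the surface that is visible of it).
- cams.cut_out(label, camera): "pixels" (400x640 bool, what is visible of it).
The state is a dict: "clock": time; "qpos": joint angles; "qd": joint speeds; "tau": joint torques, N m; "eef_pos": TCP position; "tool_rot": TCP orientation; "force": force on the tool from outside, world axes, zero at the start; "wrist_torque": the same for the moment, N m; "opening": opening from 0.0 (shut) to 1.0 (fully open); "grip_force": force on a finger pad.
Only numpy, scipy, OpenCV 4.12 (cv2) and the standard library are available. Lean on these libraries where they do the work, as an engineer would, in place of code of your own. Each camera call takes 0.05 s, during which the arm holds its last target. There are 200 camera calls.

## Working session

There is one attempt and no reset: what is moved stays moved. The work goes in short steps, Python scripts to look and compute and a shell command to move; the robot and the scene stay as the last step left them, time stands still between calls to the robot, and variables do not carry over. Pictures are saved under pics/ and viewed, at most 10 in all, crops included, and the job is handed in when it is done.

```bash
ls; mkdir -p pics
python3 - <<'E'
from rig import telemetry,cams,ticket
import cv2,numpy as np
s=telemetry.sense();print({k:np.round(v,3).tolist() for k,v in s.items()})
ims=[]
for c in ["scene","side"]:
    f=cams.grab_frame(c);cv2.imwrite(f"pics/{c}0.png",f["frame"])
    for l in ["tester","tip","stand","pad","wedge","cross","offcut_block","tape_measure"]:
        print(c,l,[(round(d["p"],2),np.round(d["point"]).tolist(),(lambda q:np.round(q[:2]/q[2]).tolist())(f["K"]@(f["camera_from_world"]@np.r_[d["point"],1])[:3])) for d in cams.find_in(l,c)][:4])
E
```

```text
pics
{'clock': 0.0, 'qpos': [-0.128, 0.049, 0.098, 1.622, -0.0, 1.443], 'qd': [0.0, -0.002, 0.0, -0.002, 0.001, -0.0], 'tau': [0.0, -33.878, 32.002, 0.02, -0.0, 0.0], 'eef_pos': [524.317, 0.08, 197.989], 'tool_rot': [-2.22, -2.22, 0.002], 'force': [-0.476, -0.091, -0.831], 'wrist_torque': [-0.034, -0.022, 0.008], 'grip_force': 0.0, 'opening': 1.0}
scene tester [(0.96, [424.0, 204.0, 144.0], [324.0, 212.0]), (0.67, [484.0, 318.0, 133.0], [260.0, 239.0])]
scene tip []
scene stand [(0.76, [519.0, 317.0, 60.0], [248.0, 267.0])]
scene pad [(0.71, [559.0, 300.0, 88.0], [236.0, 243.0])]
scene wedge [(0.71, [530.0, 168.0, 22.0], [290.0, 241.0])]
scene cross [(0.52, [532.0, 167.0, 24.0], [289.0, 240.0])]
scene offcut_block [(0.59, [691.0, 147.0, 42.0], [237.0, 209.0])]
scene tape_measure [(0.85, [681.0, 277.0, 48.0], [200.0, 236.0]), (0.27, [558.0, 299.0, 89.0], [236.0, 242.0])]
side tester [(0.61, [438.0, 176.0, 141.0], [265.0, 169.0]), (0.5, [493.0, 295.0, 157.0], [266.0, 139.0])]
side tip []
side stand [(0.62, [549.0, 282.0, 64.0], [286.0, 162.0])]
side pad [(0.46, [562.0, 297.0, 80.0], [288.0, 155.0])]
side wedge [(0.86, [541.0, 148.0, 18.0], [304.0, 197.0])]
side cross [(0.48, [539.0, 147.0, 21.0], [303.0, 197.0])]
side offcut_block [(0.74, [683.0, 105.0, 41.0], [351.0, 185.0])]
side tape_measure [(0.87, [696.0, 246.0, 37.0], [331.0, 162.0]), (0.64, [563.0, 294.0, 86.0], [288.0, 154.0])]
```

View pics/scene0.png

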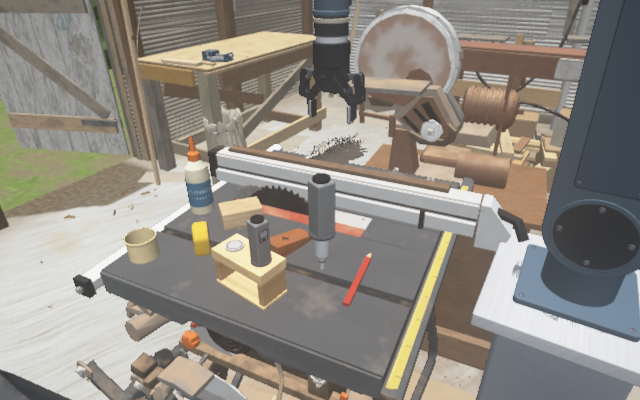

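View pics/side0.png

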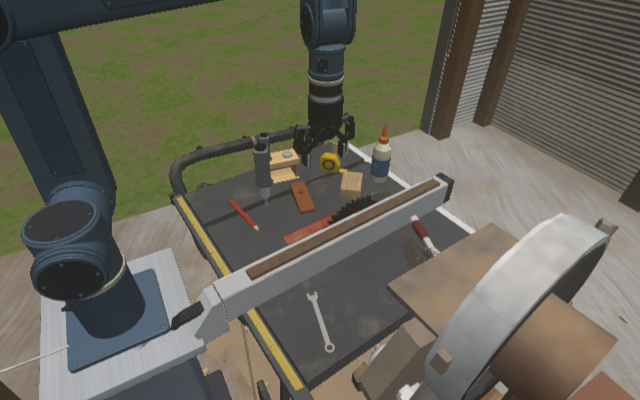

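The scene picture shows two tester-like things. The one at (259,240) is in the stand's socket and is smaller. The one at (320,215) is larger and stands on the table in front of the wedge. The one in the stand fits "smaller". The wedge is at (290,241), and the side view shows its cross at (303,193). I'll rise and look from above.

```bash
python3 -m pendant '[[[0.2,0,-0.4,0,0,0,1],[0.4,0,-0.8,0,0,0,1],[0.7,0,-1,0,0,0,1],[1,0,-1,0,0,0,1],[1,0,-1,0,0,0,1],[1,0,-1,0,0,0,1],[1,0,-1,0,0,0,1],[1,0,-1,0,0,0,1]]]'
python3 -m pendant '[[[0.3,-0.1,-0.3,0,0,0,1],[0.6,-0.2,-0.6,0,0,0,1],[0.9,-0.3,-0.8,0,0,0,1],[1,-0.4,-0.8,0,0,0,1],[1,-0.5,-0.8,0,0,0,1],[1,-0.5,-0.8,0,0,0,1],[1,-0.5,-0.8,0,0,0,1],[1,-0.5,-0.8,0,0,0,1]]]'
cat > h.py <<'E'
from rig import telemetry,cams,ticket
import cv2,numpy as np
from scipy.spatial.transform import Rotation as R
def P(f,u,v):  # world points from pixel arrays w/ depth
    u=np.asarray(u);v=np.asarray(v);z=f["range_z"][v,u];K=f["K"]
    c=np.c_[(u-K[0,2])*z/K[0,0],(v-K[1,2])*z/K[1,1],z,np.ones(len(u))]
    return (c@np.linalg.inv(f["camera_from_world"]).T)[:,:3],z>0
def proj(f,p):
    q=f["K"]@(f["camera_from_world"]@np.r_[p,1])[:3];return q[:2]/q[2]
def cloud(f,mask):
    v,u=np.nonzero(mask);p,ok=P(f,u,v);return p[ok],u[ok],v[ok]
E
python3 - <<'E'
from h import *
f=cams.grab_frame("wrist");cv2.imwrite("pics/w1.png",f["frame"])
T=np.linalg.inv(f["camera_from_world"]);print(T.round(2).tolist())
for l in ["tester","stand","pad","wedge","cross"]:
    print(l,[(round(d["p"],2),np.round(d["point"]).tolist(),proj(f,d["point"]).round().tolist()) for d in cams.find_in(l,"wrist")][:4])
E
```

```text
clock: 1.57
eef_pos: [524.7, 99.1, 298.3]
tool_rot: [-2.222, -2.22, 0.003]
force: [0.2, -0.9, -0.2]
opening: 1.003
grip_force: 0.0
clock: 2.23
eef_pos: [475.3, 198.9, 378.2]
tool_rot: [-2.223, -2.219, 0.002]
force: [-0.6, -0.2, -1.2]
opening: 1.004
grip_force: 0.0
[[1.0, -0.0, -0.0, 474.07], [-0.0, -0.96, -0.29, 271.36], [-0.0, 0.29, -0.96, 552.34], [0.0, 0.0, 0.0, 1.0]]
tester [(0.95, [494.0, 309.0, 166.0], [333.0, 75.0]), (0.56, [441.0, 200.0, 201.0], [290.0, 168.0])]
stand [(0.94, [540.0, 305.0, 79.0], [361.0, 84.0])]
pad [(0.82, [558.0, 302.0, 88.0], [373.0, 85.0])]
wedge [(0.69, [547.0, 157.0, 20.0], [356.0, 171.0])]
cross []
```

View pics/w1.png

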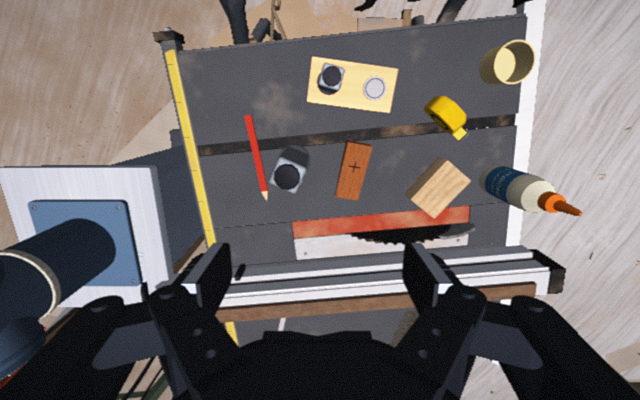

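The wrist view shows the smaller tester in the stand (330,76), the pad (374,88), the wedge with its cross (354,167) and the big look-alike (288,176). Next I measure the poses and take one enlarged crop.

Run:
```python
from h import *
f=cams.grab_frame("wrist")
c=cv2.resize(f["frame"][40:220,220:420],None,fx=3,fy=3,interpolation=cv2.INTER_CUBIC);cv2.imwrite("pics/w1c.png",c)
v,u=np.mgrid[20:260,200:480];p,ok=P(f,u.ravel(),v.ravel())
print("table z",np.median(p[(abs(p[:,2])<15),2]))
def rect(q): 
    r=cv2.minAreaRect(q[:,:2].astype(np.float32));return np.round(r[0],1),np.round(r[1],1),round(r[2],2)
for l in ["stand","wedge","pad","tester"]:
    for d in cams.cut_out(l,"wrist")[:2]:
        q,uu,vv=cloud(f,d["pixels"]);print(l,round(d["p"],2),len(q),q.mean(0).round(1),np.percentile(q,[2,98],axis=0).round(0).tolist())
        if l=="stand": print(rect(q[abs(q[:,2]-80)<6]),np.median(q[abs(q[:,2]-80)<6,2]))
        if l=="wedge":
            m=cv2.erode(d["pixels"].astype(np.uint8),np.ones((3,3)));qe,_,_=cloud(f,m)
            A=np.c_[qe[:,:2],np.ones(len(qe))];s=np.linalg.lstsq(A,qe[:,2],rcond=None)[0];print("slope",s,rect(q))
            g=cv2.cvtColor(f["frame"],cv2.COLOR_BGR2GRAY);h=g.astype(float);mm=cv2.erode(d["pixels"].astype(np.uint8),np.ones((5,5)))>0
            bl=cv2.GaussianBlur(h,(0,0),4);k=mm&(h<bl-12);vv,uu=np.nonzero(k);print("cross px",len(uu),uu.mean(),vv.mean(),list(zip(uu,vv))[:40])
        if l=="pad": print(rect(q[abs(q[:,2]-84)<6]))
        if l=="tester":
            zt=q[:,2].max();
            for lo in (0,3,12,40,80): 
                w=q[(q[:,2]<np.percentile(q[:,2],97)-lo+2)&(q[:,2]>np.percentile(q[:,2],97)-lo-3)]
                if len(w)>4: print(lo,w.mean(0).round(1),rect(w))
```

```text
table z -0.9973605921255739
stand 0.59 3054 [532.4 302.5  79.7] [[463.0, 269.0, 78.0], [588.0, 338.0, 85.0]]
(array([525.8, 303.7]), array([ 64. , 129.6]), 82.46) 79.69432800536654
wedge 0.63 1465 [538.8 158.3  21.6] [[512.0, 102.0, -0.0], [566.0, 209.0, 34.0]]
slope [  0.04638034   0.22101812 -37.24453199] (array([541.4, 151.2]), array([116.5,  52.4]), 79.05)
cross px 38 354.1842105263158 166.92105263157896 [(np.int64(355), np.int64(162)), (np.int64(356), np.int64(162)), (np.int64(354), np.int64(163)), (np.int64(355), np.int64(163)), (np.int64(354), np.int64(164)), (np.int64(355), np.int64(164)), (np.int64(354), np.int64(165)), (np.int64(355), np.int64(165)), (np.int64(349), np.int64(166)), (np.int64(350), np.int64(166)), (np.int64(351), np.int64(166)), (np.int64(352), np.int64(166)), (np.int64(353), np.int64(166)), (np.int64(354), np.int64(166)), (np.int64(355), np.int64(166)), (np.int64(351), np.int64(167)), (np.int64(352), np.int64(167)), (np.int64(353), np.int64(167)), (np.int64(354), np.int64(167)), (np.int64(355), np.int64(167)), (np.int64(356), np.int64(167)), (np.int64(357),
[... 335 characters left out ...]
, (np.int64(354), np.int64(169)), (np.int64(353), np.int64(170)), (np.int64(352), np.int64(171)), (np.int64(353), np.int64(171)), (np.int64(352), np.int64(172)), (np.int64(353), np.int64(172))]
pad 0.78 432 [560.  299.3  83.7] [[544.0, 284.0, 82.0], [576.0, 314.0, 86.0]]
(array([560.5, 299. ]), array([33.6, 33.2]), 0.5)
tester 0.59 627 [489.8 305.5 155.7] [[475.0, 292.0, 83.0], [505.0, 321.0, 171.0]]
0 [491.1 308.1 169.4] (array([491.1, 308. ]), array([22. , 22.2]), 89.77)
3 [490.8 308.3 168.6] (array([490.8, 307.4]), array([25.1, 23.9]), 67.7)
12 [485.5 300.5 159.6] (array([487.8, 301.6]), array([16.3, 28.5]), 63.01)
40 [490.6 294.  130.3] (array([489.6, 294.1]), array([ 0.7, 21.3]), 75.99)
```

View pics/w1c.png

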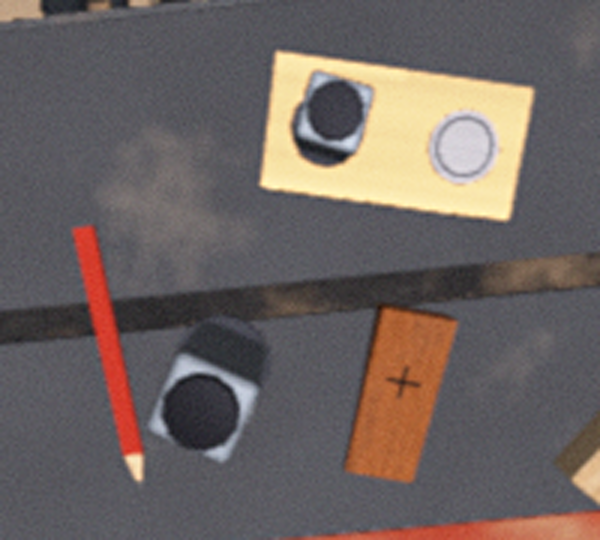

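The crop confirms it: the smaller tester sits in the socket (330,77) beside the pad, and the bigger look-alike stands on the table. The stand fit gives the socket at (491.1, 308.3) and the pad at (560.5, 299), and the tester's cap agrees with that. The grip's yaw is about -13.5°. I'll move above it.

```bash
python3 -m pendant '[[[0.3,0.05,0,0,0,0,1],[0.6,0.1,0.2,0,0,0,1],[0.9,0.16,0.4,0,0,0,1],[1,0.16,0.5,0,0,0,1],[1,0.16,0.5,0,0,0,1],[1,0.16,0.5,0,0,0,1],[1,0.16,0.5,0,0,0,1],[1,0.16,0.5,0,0,0,1]]]'
python3 -m pendant '[[[0.08,0,0.2,0,0,0.05,1],[0.08,0,0.5,0,0,0.1125,1],[0.08,0,0.8,0,0,0.1125,1],[0.08,0,1,0,0,0.1125,1],[0.08,0,1,0,0,0.1125,1],[0.08,0,1,0,0,0.1125,1],[0.08,0,1,0,0,0.1125,1],[0.08,0,1,0,0,0.1125,1]]]'
python3 - <<'E'
from h import *
f=cams.grab_frame("wrist");cv2.imwrite("pics/w2.png",f["frame"])
s=telemetry.sense();print(s["eef_pos"],s["tool_rot"],proj(f,[491,308.2,170]))
for d in cams.cut_out("tester","wrist")[:2]:
    q,uu,vv=cloud(f,d["pixels"]);t=np.percentile(q[:,2],95);print(d["p"],t)
    for lo in (0,6,20,40,60):
        w=q[abs(q[:,2]-(t-lo))<2.5]
        if len(w)>4: print(lo,w.mean(0).round(1),cv2.minAreaRect(w[:,:2].astype(np.float32)))
E
```

```text
clock: 3.45
eef_pos: [491.4, 298.9, 331.3]
tool_rot: [2.222, 2.219, 0.004]
force: [-0.1, 0.5, 0.2]
opening: 1.003
grip_force: 0.0
clock: 4.12
eef_pos: [492.5, 308.2, 232.6]
tool_rot: [2.467, 1.943, 0.008]
force: [-0.9, 0.2, -0.1]
opening: 1.0
grip_force: 0.0
[492.46428967 308.36898068 232.41468342] [2.4665695  1.94368012 0.00823218] [316.62944976 196.15756039]
0.61 170.19883512070942
0 [491.6 308.9 169.5] ((491.4523010253906, 308.76202392578125), (22.578216552734375, 22.778417587280273), 60.55491638183594)
6 [491.4 313.7 163.2] ((491.89910888671875, 308.91973876953125), (26.385120391845703, 27.004199981689453), 75.7459716796875)
20 [491.4 319.2 150.1] ((489.1676940917969, 318.61053466796875), (33.90113830566406, 14.914870262145996), 19.6220703125)
40 [495.7 321.4 130.3] ((493.6038818359375, 321.2509460449219), (5.892371654510498, 28.442119598388672), 86.47201538085938)
60 [495.1 321.6 110. ] ((494.75927734375, 321.4706726074219), (2.436716318130493, 26.857967376708984), 77.3512191772461)
0.59 198.42330909563606
0 [441.9 206.5 198.4] ((442.81634521484375, 206.02413940429688), (6.576787948608398, 36.80177307128906), 69.99817657470703)
6 [444.2 206.8 192.3] ((443.5856018066406, 205.9431610107422), (5.114715576171875, 37.845340728759766), 64.4222412109375)
20 [444.  207.  178.4] ((443.8272705078125, 206.22279357910156), (4.569609642028809, 37.15774154663086), 63.62953186035156)
40 [443.5 207.2 158.4] ((443.28143310546875, 206.70469665527344), (4.351595878601074, 37.161991119384766), 67.71636962890625)
60 [443.4 207.3 138.5] ((443.510009765625, 206.96389770507812), (2.7771620750427246, 36.27091598510742), 67.04997253417969)
```

View pics/w2.png

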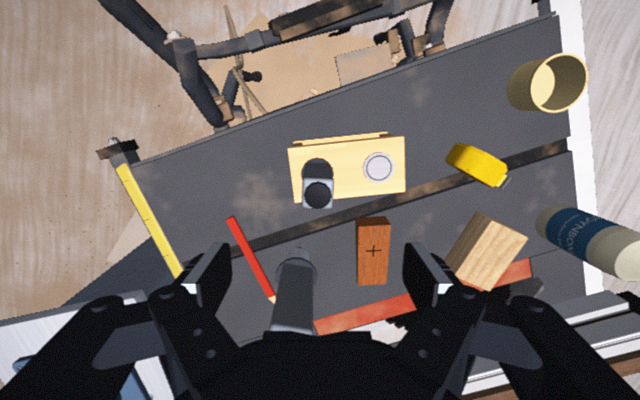

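The view shows the cap (317,193) between the finger lines and the grip square to the tool. I'll descend and grip.

```bash
python3 -m pendant '[[[0,-0.01,0.2,0,0,0,1],[0,-0.01,0.4,0,0,0,1],[0,-0.01,0.6,0,0,0,1],[0,-0.01,0.8,0,0,0,1],[0,-0.01,1,0,0,0,1],[0,-0.01,1,0,0,0,1],[0,-0.01,1,0,0,0,1],[0,-0.01,1,0,0,0,1]]]'
python3 -m pendant '[[[0,0,0.1,0,0,0,1],[0,0,0.2,0,0,0,1],[0,0,0.2,0,0,0,1],[0,0,0.2,0,0,0,0],[0,0,0.2,0,0,0,0],[0,0,0.2,0,0,0,0],[0,0,0.2,0,0,0,0],[0,0,0.2,0,0,0,0]]]'
python3 -m pendant '[[[0,0,0,0,0,0,0],[0,0,0,0,0,0,0],[0,0,0,0,0,0,0],[0,0,0,0,0,0,0],[0,0,0,0,0,0,0],[0,0,0,0,0,0,0],[0,0,0,0,0,0,0],[0,0,0,0,0,0,0]]]'
```

```text
clock: 4.88
eef_pos: [491.0, 308.7, 131.2]
tool_rot: [2.467, 1.945, 0.004]
force: [0.9, 0.3, 0.6]
opening: 1.0
grip_force: 0.0
clock: 5.55
eef_pos: [490.9, 308.4, 110.0]
tool_rot: [2.466, 1.944, 0.003]
force: [0.7, 1.1, 0.7]
opening: 0.315
grip_force: 60.5
clock: 6.22
eef_pos: [490.8, 308.3, 109.9]
tool_rot: [2.467, 1.944, 0.003]
force: [3.4, -0.3, 4.3]
opening: 0.315
grip_force: 60.8
```

```bash
python3 -m pendant '[[[0,0,-0.15,0,0,0,0],[0,0,-0.3,0,0,0,0],[0,0,-0.45,0,0,0,0],[0,0,-0.6,0,0,0,0],[0,0,-0.8,0,0,0,0],[0,0,-1,0,0,0,0],[0,0,-1,0,0,0,0],[0,0,-1,0,0,0,0]]]'
python3 - <<'E'
from h import *
s=telemetry.sense();print({k:np.round(s[k],3).tolist() for k in("eef_pos","tool_rot","force","opening","grip_force")})
Rt=R.from_rotvec(s["tool_rot"]).as_matrix();print(Rt.round(3))
for n in("side","scene","wrist"):
    f=cams.grab_frame(n)
    for d in cams.cut_out("tester",n)[:2]:
        q,uu,vv=cloud(f,d["pixels"]);print(n,round(d["p"],2),len(q),np.percentile(q,[2,50,98],axis=0).round(0).tolist(),(uu.min(),uu.max(),vv.min(),vv.max()))
    if n!="wrist":
        x,y=proj(f,[491,308,150]).astype(int);cv2.imwrite(f"pics/l_{n}.png",cv2.resize(f["frame"][max(y-60,0):y+60,x-80:x+80],None,fx=4,fy=4,interpolation=cv2.INTER_CUBIC)[:,:])
a=cv2.imread("pics/l_side.png");b=cv2.imread("pics/l_scene.png");print(a.shape,b.shape)
c=np.hstack([cv2.resize(a,(400,300)),cv2.resize(b,(400,300))]);cv2.imwrite("pics/lift.png",c)
E
```

```text
clock: 6.88
eef_pos: [489.5, 308.5, 208.6]
tool_rot: [-2.466, -1.945, 0.001]
force: [0.2, -0.9, -3.3]
opening: 0.317
grip_force: 60.1
{'eef_pos': [489.509, 308.476, 208.615], 'tool_rot': [-2.466, -1.945, 0.001], 'force': [0.181, -0.877, -3.289], 'opening': 0.317, 'grip_force': 60.053}
[[ 0.233  0.972 -0.001]
 [ 0.972 -0.233  0.   ]
 [-0.    -0.001 -1.   ]]
side 0.6 824 [[412.0, 164.0, -2.0], [431.0, 175.0, 136.0], [466.0, 314.0, 209.0]] (np.int64(253), np.int64(272), np.int64(143), np.int64(204))
scene 0.88 1230 [[473.0, 301.0, 120.0], [483.0, 320.0, 206.0], [504.0, 327.0, 266.0]] (np.int64(243), np.int64(268), np.int64(163), np.int64(245))
scene 0.56 2055 [[414.0, 156.0, 13.0], [429.0, 203.0, 140.0], [461.0, 215.0, 209.0]] (np.int64(307), np.int64(335), np.int64(173), np.int64(269))
wrist 0.91 5753 [[474.0, 295.0, 179.0], [490.0, 319.0, 259.0], [504.0, 325.0, 267.0]] (np.int64(288), np.int64(347), np.int64(183), np.int64(296))
wrist 0.79 1369 [[431.0, 198.0, 127.0], [446.0, 206.0, 158.0], [460.0, 213.0, 180.0]] (np.int64(279), np.int64(316), np.int64(289), np.int64(335))
(480, 640, 3) (480, 640, 3)
```

View pics/lift.png

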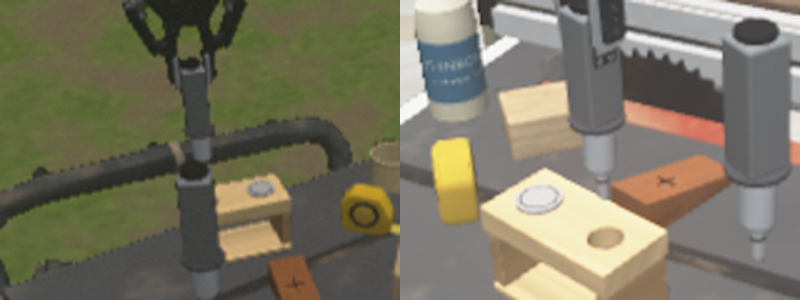

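The tester is out of the stand and hangs upright in the gripper, with the empty socket at (605,235) in the right half. Next I measure its tilt and offset in the tool frame, and get the cross pose.

```bash
cat > meas.py <<'E'
from h import *
def tester():
    f=cams.grab_frame("wrist");s=telemetry.sense();p0=np.array(s["eef_pos"]);Rt=R.from_rotvec(s["tool_rot"]).as_matrix()
    d=[x for x in cams.cut_out("tester","wrist")][0]
    m=cv2.erode(d["pixels"].astype(np.uint8),np.ones((5,5)));q,_,_=cloud(f,m);t=(q-p0)@Rt
    # tool frame: z fwd (down); front face at x~+14
    top=t[t[:,2]<np.percentile(t[:,2],3)+2.5];print("cap tool xyz",top.mean(0).round(1),cv2.minAreaRect(top[:,:2].astype(np.float32)))
    fc=t[(t[:,2]>-45)&(t[:,2]<25)&(abs(t[:,0]-14)<6)&(abs(t[:,1])<13)]
    A=np.c_[fc[:,1:],np.ones(len(fc))]
    for _ in range(3):
        c=np.linalg.lstsq(A,fc[:,0],rcond=None)[0];r=abs(A@c-fc[:,0]);k=r<2;A,fc=A[k],fc[k]
    print("face x = %.4f y + %.4f z + %.2f"%tuple(c),len(fc))
    for z in range(-50,40,15):
        w=t[abs(t[:,2]-z)<4]
        if len(w)>20: print(z,len(w),np.percentile(w[:,:2],[2,98],axis=0).round(1).tolist())
    return f,s
E
python3 - <<'E'
from meas import *
f,s=tester()
print("cap expected tool: z",-(80+90-109.9))
d=cams.cut_out("wedge","wrist")
if d:
    d=d[0];q,_,_=cloud(f,cv2.erode(d["pixels"].astype(np.uint8),np.ones((3,3))))
    A=np.c_[q[:,:2],np.ones(len(q))];z=q[:,2]
    for _ in range(3):
        c=np.linalg.lstsq(A,z,rcond=None)[0];k=abs(A@c-z)<2.5;A,z=A[k],z[k]
    print("plane",c,len(z),"yaw",np.degrees(np.arctan2(-c[0],c[1])),"slope",np.degrees(np.arctan(np.hypot(c[0],c[1]))))
    h=cv2.cvtColor(f["frame"],cv2.COLOR_BGR2GRAY).astype(float);mm=cv2.erode(d["pixels"].astype(np.uint8),np.ones((7,7)))>0
    k=mm&(h<cv2.GaussianBlur(h,(0,0),4)-12);v,u=np.nonzero(k);print("cross px",len(u),u.mean(),v.mean(),u.min(),u.max(),v.min(),v.max())
    P3,_=P(f,u,v);print("cross world",P3.mean(0).round(1), P3.min(0).round(),P3.max(0).round())
    print("face rect",cv2.minAreaRect(np.c_[A[:,:2]].astype(np.float32)))
for d in cams.cut_out("pad","wrist")[:1]:
    q,_,_=cloud(f,d["pixels"]);q=q[abs(q[:,2]-84)<3];print("pad",cv2.minAreaRect(q[:,:2].astype(np.float32)),np.median(q[:,2]))
E
```

```text
cap tool xyz [-108.8  -17.7   31.8] ((-108.77376556396484, -18.189937591552734), (2.2529547214508057, 28.9145450592041), 11.460973739624023)
face x = 0.0000 y + 0.0000 z + 0.00 0
cap expected tool: z -60.099999999999994
plane [  0.03942788   0.08309679 -10.34373984] 329 yaw -25.38346639443786 slope 5.255066694890318
cross px 152 379.7631578947368 232.84868421052633 364 393 224 258
cross world [547.4 203.8  28. ] [505. 163.  10.] [565. 378. 381.]
face rect ((543.0072631835938, 179.88804626464844), (60.438453674316406, 43.529537200927734), 80.1430435180664)
```

```bash
sed -i 's|d=\[x for x in cams.cut_out("tester","wrist")\]\[0\]|d=min(cams.cut_out("tester","wrist"),key=lambda x:np.linalg.norm(np.median(cloud(f,x["pixels"])[0],0)-p0+[0,0,-40]))|' meas.py
python3 - <<'E'
from meas import *
f,s=tester()
for d in cams.cut_out("pad","wrist")[:1]:
    q,_,_=cloud(f,d["pixels"]);q=q[abs(q[:,2]-84)<3];print("pad",cv2.minAreaRect(q[:,:2].astype(np.float32)),np.median(q[:,2]))
for d in cams.cut_out("wedge","wrist")[:2]:
    q,u,v=cloud(f,d["pixels"]);print(d["p"],len(q),u.min(),u.max(),v.min(),v.max(),q.mean(0))
E
```

```text
cap tool xyz [  2.   -2.  -59.7] ((1.8561906814575195, -2.1106863021850586), (22.61005401611328, 21.80253028869629), 79.88160705566406)
face x = -0.0315 y + -0.0012 z + 14.33 1709
-50 885 [[-8.1, -13.8], [14.9, 10.4]]
-35 281 [[13.6, -12.4], [15.1, 10.7]]
-20 223 [[13.3, -12.6], [15.0, 11.6]]
-5 189 [[13.2, -13.0], [14.9, 12.5]]
10 141 [[12.7, -12.8], [14.9, 13.0]]
25 185 [[1.4, -11.7], [18.3, 16.6]]
pad ((560.5655517578125, 298.8301696777344), (34.93495559692383, 34.17087173461914), 32.72784423828125) 83.68351549231505
```

```bash
python3 -m pendant '[[[0.02,0.15,0,0,0,0,0],[0.03,0.3,0,0,0,0,0],[0.05,0.45,0,0,0,0,0],[0.06,0.6,0,0,0,0,0],[0.07,0.7,0,0,0,0,0],[0.07,0.7,0.1,0,0,0,0],[0.07,0.7,0.2,0,0,0,0],[0.07,0.7,0.2,0,0,0,0]]]'
python3 - <<'E'
from meas import *
tester();s=telemetry.sense();p0=np.array(s["eef_pos"]);print(p0,s["tool_rot"],s["force"])
out=[]
for n in("side","scene"):
    f=cams.grab_frame(n);np.savez(f"pics/{n}_h.npz",**{k:f[k] for k in f})
    ds=cams.cut_out("tester",n);print(n,len(ds))
    a=proj(f,p0+[0,0,-94]);b=proj(f,p0+[0,0,60]);print("expected tip px",a,"cap",b)
    for d in ds:
        q,uu,vv=cloud(f,d["pixels"])
        if abs(np.median(q[:,0])-p0[0])>45: continue
        for r in range(vv.min(),vv.max()+1,4): k=uu[vv==r];print(r,k.min(),k.max(),(k.min()+k.max())/2,"exp %.1f"%(a[0]+(b-a)[0]*(r-a[1])/(b-a)[1]))
    x,y=a.astype(int);out.append(cv2.resize(f["frame"][y-75:y+25,x-50:x+50],(400,400),interpolation=cv2.INTER_CUBIC))
cv2.imwrite("pics/hov.png",np.hstack(out))
E
```

```text
clock: 8.25
eef_pos: [558.5, 298.1, 186.2]
tool_rot: [-2.466, -1.944, 0.007]
force: [-1.0, -0.9, -3.6]
opening: 0.317
grip_force: 59.9
cap tool xyz [  1.9  -1.7 -59. ] ((1.534017562866211, -1.9128742218017578), (22.836223602294922, 21.986066818237305), 76.67330169677734)
face x = -0.0310 y + -0.0014 z + 14.28 1726
-50 1041 [[-9.7, -13.7], [14.8, 10.9]]
-35 273 [[13.6, -11.8], [15.1, 10.8]]
-20 219 [[13.5, -12.1], [14.9, 11.5]]
-5 182 [[13.1, -12.7], [14.8, 12.6]]
10 140 [[13.0, -12.4], [14.8, 13.2]]
25 205 [[1.6, -15.8], [18.7, 16.8]]
[558.713802   298.50677791 188.14058668] [-2.46629668 -1.94474449  0.00375259] [ 0.28756709  0.89330459 -2.82511422]
side 2
expected tip px [286.33178791 150.94677871] cap [283.7240337  106.01634928]
105 281 285 283.0 exp 283.7
109 280 287 283.5 exp 283.9
113 280 288 284.0 exp 284.1
117 279 289 284.0 exp 284.4
121 279 289 284.0 exp 284.6
125 280 289 284.5 exp 284.8
129 280 289 284.5 exp 285.1
133 280 291 285.5 exp 285.3
137 282 289 285.5 exp 285.5
141 283 289 286.0 exp 285.8
145 284 288 286.0 exp 286.0
149 286 287 286.5 exp 286.2
scene 3
expected tip px [235.71444702 239.7091964 ] cap [225.7012478  163.76041801]
163 220 222 221.0 exp 225.6
167 216 223 219.5 exp 226.1
171 215 224 219.5 exp 226.7
175 216 225 220.5 exp 227.2
179 216 225 220.5 exp 227.7
183 216 237 226.5 exp 228.2
187 217 238 227.5 exp 228.8
191 217 238 227.5 exp 229.3
195 218 238 228.0 exp 229.8
199 218 238 228.0 exp 230.3
203 219 238 228.5 exp 230.9
207 220 239 229.5 exp 231.4
211 221 237 229.0 exp 231.9
215 225 236 230.5 exp 232.5
219 226 236 231.0 exp 233.0
223 227 236 231.5 exp 233.5
227 227 236 231.5 exp 234.0
231 231 234 232.5 exp 234.6
235 231 235 233.0 exp 235.1
```

View pics/hov.png

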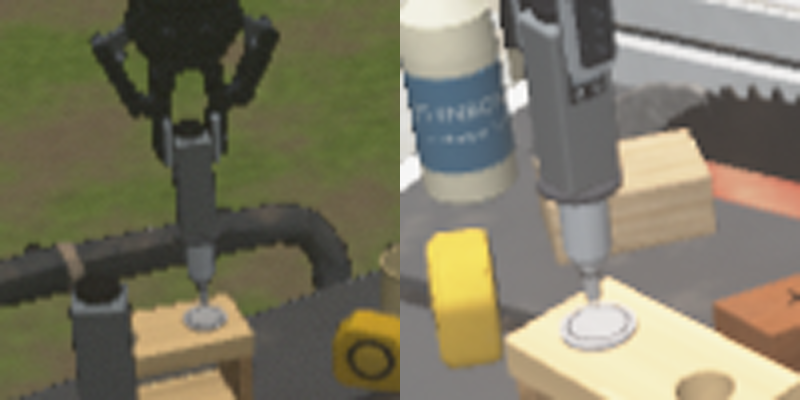

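The hover crops show the plunger just above the middle of the pad. The tip is at about (203,300) on the left and (592,300) on the right, and the tester is upright. I'll press 20 mm down to half stroke and then check.

```bash
python3 -m pendant '[[[0,0,0.05,0,0,0,0],[0,0,0.1,0,0,0,0],[0,0,0.12,0,0,0,0],[0,0,0.15,0,0,0,0],[0,0,0.18,0,0,0,0],[0,0,0.2,0,0,0,0],[0,0,0.2,0,0,0,0],[0,0,0.2,0,0,0,0]]]'
python3 - <<'E'
from meas import *
F=[];Z=[]
f=cams.grab_frame("scene")
for i in range(3):
    s=telemetry.sense();F.append(s["force"]);Z.append(s["eef_pos"]);
    if i<2: g=cams.grab_frame("scene")
print(np.mean(F,0),np.mean(Z,0))
y,x=205,206
cv2.imwrite("pics/press.png",cv2.resize(g["frame"][200:260,200:260],(600,600),interpolation=cv2.INTER_CUBIC))
E
```

```text
clock: 9.22
eef_pos: [559.9, 298.8, 169.9]
tool_rot: [2.467, 1.945, 0.001]
force: [-0.8, 0.0, 2.0]
opening: 0.317
grip_force: 60.5
[-0.48638363 -0.08097732  2.33660085] [559.86834518 298.79247323 169.9157218 ]
```

View pics/press.png

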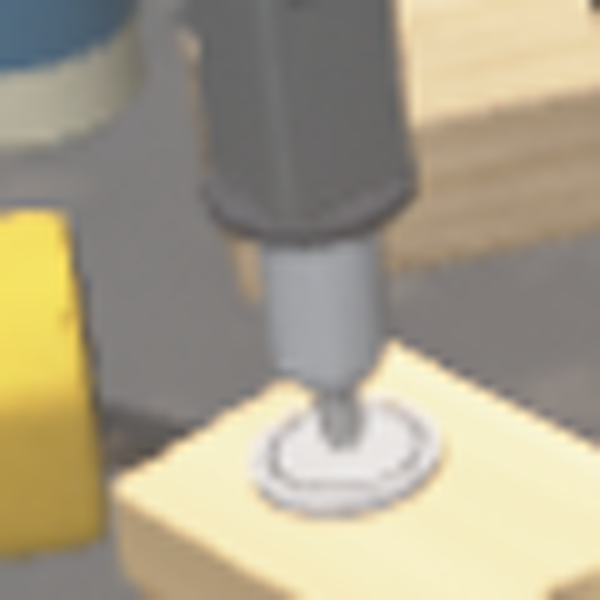

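The tip sits in the middle of the pad, and the force change of about 5.3 N means roughly half stroke. I'll hold, then lift off.

```bash
python3 -m pendant '[[[0,0,0,0,0,0,0],[0,0,0,0,0,0,0],[0,0,0,0,0,0,0],[0,0,0,0,0,0,0],[0,0,0,0,0,0,0],[0,0,0,0,0,0,0],[0,0,0,0,0,0,0],[0,0,0,0,0,0,0]]]'
python3 -m pendant '[[[0,0,0,0,0,0,0],[0,0,0,0,0,0,0],[0,0,-0.15,0,0,0,0],[0,0,-0.3,0,0,0,0],[0,0,-0.4,0,0,0,0],[-0.2,0,-0.4,0,0,0,0],[-0.4,0,-0.4,0,0,0,0],[-0.4,0,-0.4,0,0,0,0]]]'
python3 - <<'E'
from meas import *
for n in("wrist","scene","side"):
    f=cams.grab_frame(n)
    for d in cams.cut_out("wedge",n)[:2]:
        q,_,_=cloud(f,cv2.erode(d["pixels"].astype(np.uint8),np.ones((3,3))))
        q=q[(abs(q[:,0]-540)<50)&(abs(q[:,1]-155)<75)&(q[:,2]>3)&(q[:,2]<45)]
        if len(q)<60: print(n,"few",len(q));continue
        z=q[:,2];A=np.c_[q[:,:2],np.ones(len(q))]
        for _ in range(5):
            c=np.linalg.lstsq(A,z,rcond=None)[0];k=abs(A@c-z)<2;A,z=A[k],z[k]
        print(n,round(d["p"],2),"plane",c.round(4),len(z),len(q),"yaw %.1f slope %.1f"%(np.degrees(np.arctan2(-c[0],c[1])),np.degrees(np.arctan(np.hypot(c[0],c[1])))),cv2.minAreaRect(A[:,:2].astype(np.float32)))
        h=cv2.cvtColor(f["frame"],cv2.COLOR_BGR2GRAY).astype(float);mm=cv2.erode(d["pixels"].astype(np.uint8),np.ones((7,7)))>0
        k=mm&(h<cv2.GaussianBlur(h,(0,0),4)-9);v,u=np.nonzero(k)
        if len(u): print("cross px",len(u),u.mean(),v.mean(),u.min(),u.max(),v.min(),v.max());p,_=P(f,u,v);print(p.mean(0),(p.min(0)+p.max(0))/2)
    print(n,"find cross",[(round(d["p"],2),np.round(d["point"],1)) for d in cams.find_in("cross",n)][:2])
    cv2.imwrite(f"pics/x_{n}.png",f["frame"]);np.savez(f"pics/x_{n}.npz",**f)
s=telemetry.sense();print(s["eef_pos"],s["force"])
E
```

```text
clock: 10.03
eef_pos: [559.9, 298.7, 169.3]
tool_rot: [2.467, 1.945, 0.0]
force: [-0.1, -0.2, 1.0]
opening: 0.315
grip_force: 60.5
clock: 10.7
eef_pos: [549.1, 256.5, 207.8]
tool_rot: [2.469, 1.942, -0.008]
force: [0.5, 0.1, -2.5]
opening: 0.316
grip_force: 60.0
wrist few 0
wrist find cross []
scene 0.69 plane [   0.2114    0.15   -116.608 ] 208 682 yaw -54.6 slope 14.5 ((537.4039916992188, 159.38710021972656), (105.3692398071289, 41.86680221557617), 77.66340637207031)
cross px 135 285.7037037037037 244.85925925925926 267 305 237 251
[526.05603411 188.93642586  26.20483831] [328.11938364 449.5828801  275.65485627]
scene find cross []
side find cross []
[550.32845082 260.30081428 208.87014237] [ 0.47760928  0.57225546 -2.94515576]
```

Run:
```python
from meas import *
W=dict(np.load("pics/x_wrist.npz"));K=W["K"];T=np.linalg.inv(W["camera_from_world"]);print(T.round(4).tolist())
n=np.array([-.04638,-.22102,1]);d0=-37.2445
# w1 pose from TCP command (474.99,199.99,379.2)
C=np.array([474.07,271.36,552.34]);Rw=R.from_euler('x',0).as_matrix()
t=np.arctan2(-T[2,1]*-1,1) if 0 else None
s_=np.linalg.norm(T[:2,2]);c_=T[2,2];print("tilt",s_,c_)
Rw=np.array([[1,0,0],[0,c_,-s_],[0,s_,c_]]);print(Rw.round(3))
for u,v in((354.2,166.9),(354.7,167.3)):
    r=Rw@np.array([(u-K[0,2])/K[0,0],(v-K[1,2])/K[1,1],1]);k=(d0-n@C)/(n@r);print("w1 cross",C+k*r)
for nme in("scene","side","wrist"):
    f=dict(np.load(f"pics/x_{nme}.npz"));v,u=np.mgrid[0:400,0:640];v=v.ravel();u=u.ravel();p,ok=P(f,u,v)
    fr=f["frame"][v,u].astype(int);hsv=cv2.cvtColor(f["frame"],cv2.COLOR_BGR2HSV)[v,u].astype(int)
    k=ok&(abs(p[:,0]-540)<45)&(abs(p[:,1]-155)<70)&(p[:,2]>5)&(p[:,2]<42)
    print(nme,k.sum(),np.median(hsv[k],0) if k.sum() else "")
    if k.sum()<100: continue
    k&=(hsv[:,0]<20)
    q=p[k];A=np.c_[q[:,:2],np.ones(len(q))];z=q[:,2]
    best=None;rng=np.random.default_rng(0)
    for _ in range(400):
        i=rng.choice(len(q),3,False)
        try:c=np.linalg.solve(A[i],z[i])
        except Exception:continue
        if not .1<np.hypot(c[0],c[1])<.4: continue
        m=abs(A@c-z)<1.5
        if best is None or m.sum()>best.sum():best=m
    for _ in range(3):
        c=np.linalg.lstsq(A[best],z[best],rcond=None)[0];best=abs(A@c-z)<2
    b=q[best];print(" plane",c.round(4),best.sum(),len(q),"yaw %.1f slope %.1f"%(np.degrees(np.arctan2(-c[0],c[1])),np.degrees(np.arctan(np.hypot(c[0],c[1])))),cv2.minAreaRect(b[:,:2].astype(np.float32)),"z@540,160",c@[540,160,1])
    M=np.zeros((400,640),np.uint8);M[v[k][best],u[k][best]]=1;M=cv2.erode(cv2.morphologyEx(M,cv2.MORPH_CLOSE,np.ones((5,5))),np.ones((3,3)))
    h=cv2.cvtColor(f["frame"],cv2.COLOR_BGR2GRAY).astype(float)
    dk=(M>0)&(h<cv2.GaussianBlur(h,(0,0),4)-8);vv,uu=np.nonzero(dk);pp,_=P(f,uu,vv);print(" cross",len(uu),pp.mean(0) if len(uu) else "",np.median(pp,0),uu.mean(),vv.mean(),np.ptp(pp,0))
```

```text
[[0.9718, -0.2249, -0.0703, 565.1797], [-0.2356, -0.9307, -0.2799, 327.4642], [-0.0025, 0.2886, -0.9575, 381.7111], [0.0, 0.0, 0.0, 1.0]]
tilt 0.2885807570763126 -0.9574555585745282
[[ 1.     0.     0.   ]
 [ 0.    -0.957 -0.289]
 [ 0.     0.289 -0.957]]
w1 cross [543.14488613 163.47852607  24.07858365]
w1 cross [544.11223567 162.70221162  23.9518683 ]
scene 780 [ 11. 127. 182.]
 plane [  0.0428   0.2208 -35.1685] 488 780 yaw -11.0 slope 12.7 ((540.248291015625, 155.82797241210938), (112.75080871582031, 48.128360748291016), 80.2643051147461) z@540,160 23.255832741002358
 cross 17 [543.37015206 167.53381707  24.98775383] [542.73961838 167.21952911  24.68510831] 284.88235294117646 237.8235294117647 [18.58922944 16.21198139  4.23593124]
side 478 [ 12. 150. 131.]
 plane [  0.0424   0.221  -35.4609] 333 478 yaw -10.9 slope 12.7 ((537.73046875, 153.19175720214844), (111.80384063720703, 45.45730972290039), 80.07291412353516) z@540,160 22.823950099218123
 cross 12 [541.25309947 167.38572267  24.28564102] [541.57104117 166.95231707  23.74839732] 300.75 192.25 [19.86668177 16.71926182  6.66840938]
wrist 39 [ 10. 125. 151.]
```

Combining the cameras puts the cross at about (542.5, 166, 24.5), with wedge yaw -11° and slope 12.7°. The required turn is 12.8° about tool y. I'll go to a tilted hover 15 mm off the face.

```bash
python3 -m pendant '[[[-0.2,0.02,0,0,0,0,0],[-0.4,0.05,0,0,0,0,0],[-0.6,0.08,0,0,0,0,0],[-0.8,0.11,0,0,0,0,0],[-1,0.13,0,0,0,0,0],[-1,0.13,0,0,0,0,0],[-1,0.13,0,0,0,0,0],[-1,0.13,0,0,0,0,0]]]'
python3 -m pendant '[[[-0.05,0.01,0.1,0.002,0.02,0,0],[-0.1,0.02,0.2,0.004,0.05,0,0],[-0.17,0.022,0.35,0.008,0.08,0,0],[-0.17,0.022,0.5,0.01,0.1066,0,0],[-0.17,0.022,0.65,0.01,0.1066,0,0],[-0.17,0.022,0.79,0.01,0.1066,0,0],[-0.17,0.022,0.79,0.01,0.1066,0,0],[-0.17,0.022,0.79,0.01,0.1066,0,0]]]'
cat > chk.py <<'E'
from meas import *
def chk(name,L):
    s=telemetry.sense();p0=np.array(s["eef_pos"]);Rt=R.from_rotvec(s["tool_rot"]).as_matrix();print(p0,"tool z",Rt[:,2].round(4),"F",s["force"])
    out=[]
    for n in("side","scene"):
        f=cams.grab_frame(n);np.savez(f"pics/{name}_{n}.npz",**f)
        a=proj(f,p0+L*Rt[:,2]);b=proj(f,p0-60*Rt[:,2]);print(n,"exp tip",a.round(1),"cap",b.round(1),"cross est",proj(f,[542.5,166,24.5]).round(1))
        for d in cams.cut_out("tester",n):
            q,uu,vv=cloud(f,d["pixels"])
            if abs(np.median(q[:,0])-p0[0])>45: continue
            for r in range(vv.min(),vv.max()+1,6): k=uu[vv==r];print(r,(k.min()+k.max())/2,"exp %.1f"%(a[0]+(b-a)[0]*(r-a[1])/(b-a)[1]),len(k),end=" | ")
            print()
        x,y=a.astype(int);out.append(cv2.resize(f["frame"][y-30:y+20,x-25:x+25],(400,400),interpolation=cv2.INTER_CUBIC))
    cv2.imwrite(f"pics/{name}.png",np.hstack(out))
E
python3 -c "from chk import *;chk('hx',93)"
```

```text
clock: 11.82
eef_pos: [539.8, 160.1, 209.3]
tool_rot: [-2.467, -1.945, -0.001]
force: [-0.2, 0.0, -3.0]
opening: 0.316
grip_force: 60.0
clock: 12.48
eef_pos: [536.9, 143.2, 129.2]
tool_rot: [-2.336, -1.843, -0.239]
force: [0.0, 0.5, -2.5]
opening: 0.32
grip_force: 60.0
[536.92786219 143.20871828 129.21953407] tool z [ 0.0287  0.2201 -0.975 ] F [ 0.0325698   0.50074745 -2.5337498 ]
side exp tip [300.7 189.4] cap [303.6 153.1] cross est [301.3 192.3]
151 302.5 exp 303.7 2 | 157 303.5 exp 303.3 10 | 163 303.0 exp 302.8 11 | 169 302.0 exp 302.3 13 | 175 301.5 exp 301.8 14 | 181 302.0 exp 301.4 9 | 187 301.5 exp 300.9 4 | 
scene exp tip [287.  232.2] cap [294.8 162.9] cross est [285.6 237.8]
161 291.5 exp 295.0 2 | 167 289.5 exp 294.3 10 | 173 288.0 exp 293.7 11 | 179 291.0 exp 293.0 17 | 185 291.0 exp 292.3 19 | 191 290.0 exp 291.6 19 | 197 289.0 exp 291.0 19 | 203 288.5 exp 290.3 18 | 209 288.0 exp 289.6 11 | 215 287.0 exp 289.0 11 | 221 286.5 exp 288.3 8 | 227 285.5 exp 287.6 4 |
```

View pics/hx.png

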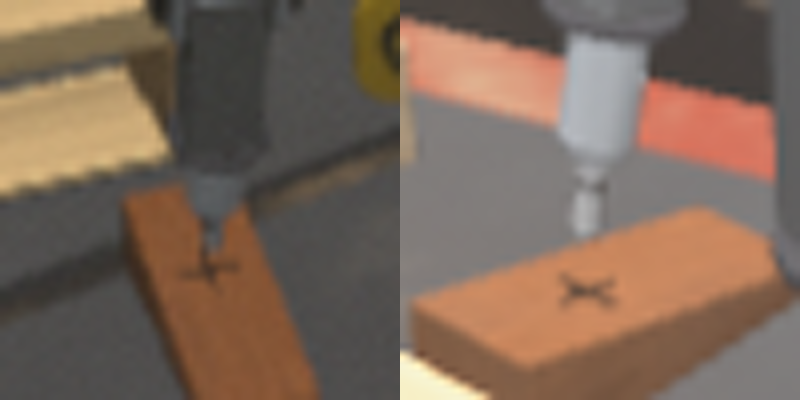

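The tip hovers just off the cross. On the left the tip is at (211,258) and the cross at (210,269). On the right they are at (586,237) and (587,291). Now I solve for the residual offset.

Run:
```python
from meas import *
from scipy.optimize import least_squares
obs={"side":((301.4,191.25),(301.25,192.6)),"scene":((285.25,231.6),(285.4,238.4))}
F={n:dict(np.load(f"pics/hx_{n}.npz")) for n in obs}
s=telemetry.sense();Rt=R.from_rotvec(s["tool_rot"]).as_matrix();p=np.array(s["eef_pos"])+93.2*Rt[:,2]
# triangulate the difference cross-tip in tool axes, per-camera offsets cancel
def res(d):
    return np.concatenate([(proj(F[n],p+Rt@d)-proj(F[n],p))-(np.array(c)-np.array(t)) for n,(t,c) in obs.items()])
r=least_squares(res,[0,0,15]);print("tool-frame cross-tip mm",r.x.round(2),r.fun.round(2))
r=least_squares(lambda e:res(np.r_[e,15]),[0,0]);print("with z=15",r.x.round(2),r.fun.round(2))
r=least_squares(lambda e:res(np.r_[e,13]),[0,0]);print("with z=13",r.x.round(2),r.fun.round(2))
```

```text
tool-frame cross-tip mm [ 1.88 -2.24 13.14] [-0.91  1.05 -0.74 -0.64]
with z=15 [ 1.5  -1.52] [-0.68  1.5  -0.93 -0.01]
with z=13 [ 1.9  -2.29] [-0.93  1.02 -0.73 -0.68]
```

Run:
```python
from meas import *
from scipy.optimize import least_squares
s=telemetry.sense();Rt=R.from_rotvec(s["tool_rot"]).as_matrix();p=np.array(s["eef_pos"])+93.2*Rt[:,2]
F={n:dict(np.load(f"pics/hx_{n}.npz")) for n in("side","scene")}
for n in F: print(n,[(proj(F[n],p+Rt[:,i])-proj(F[n],p)).round(3) for i in range(3)])
for tv in(188.75,189.5):
  obs={"side":((301.5,tv),(301.25,192.6)),"scene":((285.25,231.6),(285.4,238.4))}
  def res(d): return np.concatenate([(proj(F[n],p+Rt@d)-proj(F[n],p))-(np.array(c)-np.array(t)) for n,(t,c) in obs.items()])
  r=least_squares(res,[0,0,15]);print(tv,r.x.round(2),r.fun.round(2))
# plane vs tip using depth from scene
for n in F:
  f=F[n];c={"side":(301,193),"scene":(285,238)}[n];u,v=np.meshgrid(range(c[0]-2,c[0]+3),range(c[1]-1,c[1]+2));q,ok=P(f,u.ravel(),v.ravel());m=np.median(q[ok],0);print(n,"cross pt",m.round(1),"rel tip in tool",(Rt.T@(m-p)).round(1))
```

```text
side [array([-0.078, -0.25 ]), array([ 0.322, -0.05 ]), array([-0.016,  0.212])]
scene [array([-0.347,  0.099]), array([-0.314, -0.172]), array([-0.049,  0.427])]
188.75 [-2.   -0.66 16.15] [-0.06  0.07 -0.05 -0.04]
189.5 [-0.8  -1.19 15.23] [-0.31  0.35 -0.25 -0.21]
side cross pt [540.  165.   24.5] rel tip in tool [-2.8 -2.  16.3]
scene cross pt [542.2 170.3  26. ] rel tip in tool [ 3.1 -1.1 16.1]
```

```bash
python3 -m pendant '[[[-0.008,-0.005,0.04,0,0,0,0],[-0.016,-0.009,0.08,0,0,0,0],[-0.016,-0.009,0.1,0,0,0,0],[-0.016,-0.009,0.12,0,0,0,0],[-0.016,-0.009,0.14,0,0,0,0],[-0.016,-0.009,0.16,0,0,0,0],[-0.016,-0.009,0.18,0,0,0,0],[-0.016,-0.009,0.18,0,0,0,0]]]'
cat > fr.py <<'E'
from meas import *
F=[];Z=[]
for i in range(8):
    s=telemetry.sense();F.append(s["force"]);Z.append(s["eef_pos"]);cams.grab_frame("side") 
Rt=R.from_rotvec(s["tool_rot"]).as_matrix();m=np.mean(F,0);print(m.round(2),"along axis",(-m@Rt[:,2]).round(2),np.mean(Z,0).round(1))
E
python3 fr.py
```

```text
clock: 13.35
eef_pos: [537.2, 145.1, 112.5]
tool_rot: [-2.338, -1.843, -0.243]
force: [-1.4, -1.1, 0.2]
opening: 0.317
grip_force: 60.3
[-1.23 -0.71  0.65] along axis 0.83 [537.2 145.1 112.7]
```

```bash
python3 -m pendant '[[[0,0,0.02,0,0,0,0],[0,0,0.035,0,0,0,0],[0,0,0.045,0,0,0,0],[0,0,0.045,0,0,0,0],[0,0,0.045,0,0,0,0],[0,0,0.045,0,0,0,0],[0,0,0.045,0,0,0,0],[0,0,0.045,0,0,0,0]]]'
python3 fr.py
python3 - <<'E'
from chk import *
chk('px',85)
import numpy as np
# wedge drift vs hover
for n in("side","scene"):
    out=[]
    for k in("x","hx","px"):
        f=dict(np.load(f"pics/{k}_{n}.npz"));v,u=[a.ravel() for a in np.mgrid[0:400,0:640]];p,ok=P(f,u,v);h=cv2.cvtColor(f["frame"],cv2.COLOR_BGR2HSV)[v,u].astype(int)
        m=ok&(abs(p[:,0]-540)<45)&(abs(p[:,1]-155)<70)&(h[:,0]<20)&(h[:,1]>100)&(abs(p@[-.0428,-.2208,1]+35.3)<3)
        r=cv2.minAreaRect(p[m][:,:2].astype(np.float32));out.append((np.round(r[0],1).tolist(),round(r[2],1),m.sum()))
    print(n,out)
E
```

```text
clock: 14.42
eef_pos: [537.5, 146.1, 108.1]
tool_rot: [-2.338, -1.843, -0.243]
force: [-1.3, -1.4, 2.4]
opening: 0.316
grip_force: 60.3
[-0.69 -1.54  2.51] along axis 2.81 [537.5 146.1 108.1]
[537.43977416 146.15109907 108.00777868] tool z [ 0.0318  0.2202 -0.9749] F [-0.10677267 -1.53160796  2.50567723]
side exp tip [300.8 192.6] cap [303.3 159.2] cross est [301.3 192.3]
157 302.5 exp 303.5 2 | 163 303.0 exp 303.1 9 | 169 302.5 exp 302.6 8 | 175 302.0 exp 302.1 9 | 181 302.0 exp 301.7 9 | 187 301.5 exp 301.2 4 | 
scene exp tip [286.8 237.6] cap [294.3 173. ] cross est [285.6 237.8]
172 291.5 exp 294.4 6 | 178 289.0 exp 293.7 11 | 184 288.5 exp 293.0 10 | 190 291.5 exp 292.3 18 | 196 290.5 exp 291.6 18 | 202 290.5 exp 290.9 18 | 208 289.5 exp 290.2 18 | 214 289.5 exp 289.5 15 | 220 288.0 exp 288.8 9 | 226 287.0 exp 288.2 9 | 232 286.5 exp 287.5 4 | 
side [([537.7, 153.2], 80.1, np.int64(410)), ([537.8, 152.6], 79.5, np.int64(362)), ([538.0, 152.2], 80.1, np.int64(336))]
scene [([540.2, 157.4], 78.9, np.int64(489)), ([540.1, 158.5], 78.9, np.int64(486)), ([540.3, 157.4], 80.1, np.int64(455))]
```

View pics/px.png

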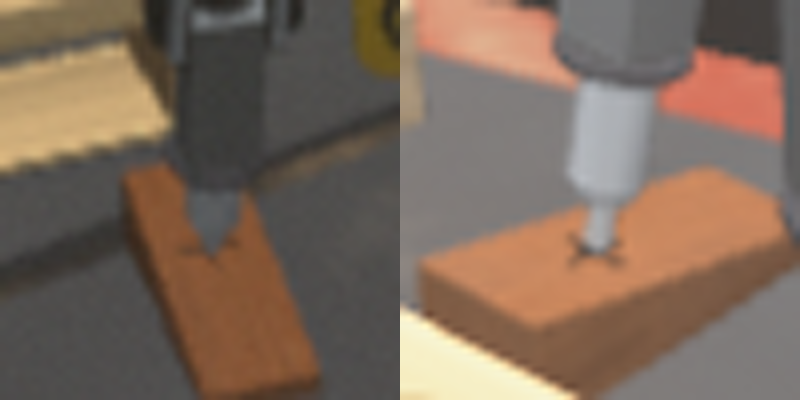

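The tip sits on the crossing: on the right the tip is at (598,250) and the cross at (595,249). The dark ring has just disappeared, the force is about 5 N along the axis, and the wedge hasn't moved. I'm handing it in.

```bash
python3 -c "
from rig import ticket;print(ticket.hand_in())"
```

```text
the job is handed in; nothing more can be done
None
```

The tester was checked on the middle of the pad and is now held in the gripper on the wedge's cross, square to the slope, with the plunger about half way in (8–10 mm by force and geometry) and no wedge movement measured; I've handed the job in, and no verdict came back.

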